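# Load and lock the dental pressure pot

## Task

Set the stone cast with the full horseshoe of teeth, teeth up, on the middle of the tray in the open pressure pot. Then put the pot's lid on so that its lugs drop through the gaps in the rim, and turn it clockwise (seen from above) to its stop so that it is locked. Set cast and lid down gently rather than dropping them, and leave the other things on the bench alone.

Things in the scene. Friction and masses are not known exactly. Their poses are not given: they have to be found in the camera images.
- pot: Round aluminium pressure pot, open on top, fixed on the bench: 202 mm across, rim top 120 mm high, bore 140 mm. Origin on its axis at bench height, z up; x points to the pressure gauge (reaches 145 mm from the axis, 125 mm high), y along its two black side handles (reach 133 mm, 80 mm high).
- tray_mid (a point): Middle of the upper face of the flat perforated tray in the pot, 48 mm above the bench and 72 mm below the rim top; tray 140 mm across, axes as the pot's.
- seat_mid (a point): Centre of the pot's flat seal ledge, where the lid's underside comes to lie, 101.5 mm above the bench; pot axes. Above it the rim has four inward lugs, each 44 deg wide, centred on x, y, -x, -y (158 mm across between them, undersides 112 mm high); the gaps between, 46 deg wide and 180 mm across, are centred on the diagonals. A stop under each rim lug ends the lid's clockwise turn.
- lid_bar (a point): Centre of the black bar handle on the loose aluminium lid, 55 mm above the lid's underside; x along the bar, z up. Bar 130 mm long, 22 wide, 18 high, 22 mm free below it, on posts at x = +-46 mm. When seated the lid has the bar centre 156.5 mm above the bench, with 2.5 mm vertical play under the rim lugs.
- lid_under (a point): Centre of the lid's underside, same axes; it lies on the bench at the start. Disc 150 mm across, 0.51 to 0.72 kg. Four lugs at the underside, 8 mm thick, each 34 deg wide, on the lid's x, y, -x, -y, reach 174 mm across. It goes in with the bar 45 deg from the pot's x axis (either diagonal); a 45 deg clockwise turn, nearly free, brings the bar along the pot's x or y axis and the lugs to the stops (1 deg on).
- cast_mid (a point): Centre (22 mm above its underside) of the loose stone cast with a full horseshoe of 12 teeth. Base 62 mm long (x, -29 to +33 mm), 56 mm wide (y) between two upright parallel sides from x = -29 to +15 mm, narrower to the nose at +x; base 26 mm high, tooth tops 43 mm; z up. 0.17 to 0.24 kg. Stands on the bench at the start.
- cast_bare_mid (a point): Same point of a bystander cast of the same base, with a smooth ridge and no teeth, 34 mm high.
- cast_half_mid (a point): Same point of a bystander cast of the same base, with teeth on one half of the arch only.
- bowl: Bystander: plastic mixing bowl, 120 mm across the rim, 75 mm high; origin under its foot.
- powder_jar: Bystander: white jar, 64 mm across, 85 mm high; origin under its centre.
- liquid_bottle: Bystander: brown bottle, 48 mm across, 115 mm high; origin under its centre.
- spatula: Bystander: plaster spatula, 190 mm long, lying flat along its x, about 20 mm high; origin under its middle.
- wax_knife: Bystander: steel wax knife, 160 mm long, lying flat along its x, 10 mm high; origin under its middle.
Not all that is in view belongs to the job. What is shaped like the part that bears lid_bar but brown is not meant.

How it is judged:
By the outcome, as a careful person would: the job done as asked, in the order asked, and still so for the second after the job is handed in, with the robot touching nothing.
It also fails if it takes over 54 s, if anything falls off the work surface, if the arm or the gripper's body presses on something with over 40 N, if the wrist force passes 120 N, or if a joint passes its speed limit or range.

## Robot

A 6-joint arm with a two-finger parallel gripper is mounted at the origin on the work surface. World frame = base frame: x ahead of the robot, y to its left, z up, the work surface at z = 0. Lengths are in m, angles in rad, forces in N, time in s.
With the tool pointing down it reaches from about 0.225 to 0.875 m from the base axis. Payload 3.4 kg.
Tool frame: the origin (TCP) lies on the centre line of the jaws, within the pads' length; the fingertips stand 17 mm ahead of it and the grasp point (between the pads) lies 2 mm behind it (nose_length is the distance from the TCP to the fingertips, in m); z points along the fingers, y is the line along which they close (so a half turn about z gives the same grasp; the last joint's range is limited). The gripper opens to 85 mm and grips with 20 to 120 N. Pads are 22 mm wide; open, the fingers measure 114 mm over their backs; the gripper's body (76 mm by 85 mm) begins 54 mm behind the grasp point. The pads swing forward as they close: fully open they stand 13 mm farther back than shut.
Start: joints at [-1.395, 0.276, 1.505, -0, 1.361, -0.121], TCP at [0.168, -0.55, 0.248] pointing down, gripper open.
Joint ranges: [-2.89, 2.89], [-0.75, 2.08], [0.22, 2.7], [-1.18, 4.32], [0.11, 2.71], [-2.7, 2.7]. Speed limits (rad/s): [2.57, 2.57, 3.14, 3.14, 3.14, 3.14].

## Interface

Orientations are given as a unit quaternion [w, x, y, z].
In Python, from rig import get_state, get_image, sign_off, find_in, place_of, nose_length gives the robot as it stands.
- The arm moves only by the tool apply_moves, never from a script. Its argument "deltas" is one flat list of numbers, 5 for each row, row after row: the finger opening in mm, from 0 to 85.4, then the shift along the tool's x, y, z in mm, then the turn about the tool's z in degrees. A call has 1 to 12 rows; each row is the pose to reach, as a shift and turn from the pose commanded when the call began, along the tool's axes at that moment; what a row does not reach only later rows make up. A row lasts 1/12 s, in which the tool goes at most 41.7 mm and 7.16 degrees, less where a joint would pass 70% of its speed; a pose out of reach is approached as far as the arm can. A call with a gripper value outside its range is refused whole. The fingers move at their own pace and stop on an object; "squeeze" is the grip in N (left out, the last holds). Time passes only in rows, so rows that repeat a pose let the fingers close. It gives the time, the measured TCP pose, the force, the opening and the grip force at its end, in the units of the state.
- get_state(): the state, without advancing time (a new reading comes with each control period).
- get_image(name): name is "side" or "top" or "wrist"; returns a dict with "frame" (420x560x3 uint8, red, green, blue), "K" (3x3 intrinsics, pixels), "position" and "orientation" of the camera in the world. Camera axes: x right, y down, z forward; pixel columns grow to the right and rows downward; lengths in m; the calibration is good to about 2 mm. The wrist camera is an equidistant fisheye: a pixel r from the principal point sees the ray r / f radians off the axis. A picture is of the moment at which its call begins. There is no depth.
- sign_off(): hands the job in; it is judged then, once.
Trained networks look in a picture, given as the dict that the camera call returned (one of the last four; its "shot" number tells which), for a name from the list of things; names that differ only in an ending like _2 or _b are one class to them, and where a whole thing is asked for, a point or a joint stands for the part that bears it (a point fixed in the world has none). Each returns a list of dicts, best first, with "score" (0 to 1); they miss things now and then, are a little off and sometimes report something else, mostly with a low value. They report only what shows in the picture. A call takes as long as a camera call. They do not tell look-alikes from the thing itself.
- find_in(query, picture): "point" ([column, row] in pixels, amid what is visible of it).
- place_of(query, picture): "point" ([column, row] in pixels: a listed point, or the origin of a listed thing).
The state is a dict: "clock": time; "qpos": joint angles; "qd": joint speeds; "effort": joint torques, N m; "position": TCP position; "ee_rot": TCP orientation; "contact_force": force on the tool from outside, world axes, zero at the start; "moment": the same for the moment, N m; "width": finger opening in m; "gripper_force": force on a finger pad.
Only numpy, scipy, OpenCV 4.12 (cv2) and the standard library are available. Lean on these libraries where they do the work, as an engineer would, in place of code of your own. Each camera call takes 0.05 s, during which the arm holds its last target. There are 200 camera calls.

## Working session

There is one attempt and no reset: what is moved stays moved. The work goes in short steps, Python scripts to look and compute and a tool call to move; the robot and the scene stay as the last step left them, time stands still between calls to the robot, and variables do not carry over. Pictures are saved under pics/ and viewed, at most 10 in all, crops included, and the job is handed in when it is done.

Besides the shell and the picture viewer there is one more tool, called after ">>>" as name(argument=value, ...), one argument or row to a line, values as JSON. apply_moves: Moves the arm, as the interface text tells. Its arguments: {"type":"object","properties":{"deltas":{"type":"array"},"squeeze":{"type":"number"}},"required":["deltas"]}

```bash
ls; mkdir -p pics; cat > h.py <<'E'
import numpy as np, cv2
from scipy.spatial.transform import Rotation as R
from rig import *
def rot(q): return R.from_quat([q[1],q[2],q[3],q[0]])
def ray(im,p,wrist=False):
    K=np.array(im["K"]);x=(p[0]-K[0,2])/K[0,0];y=(p[1]-K[1,2])/K[1,1]
    if wrist:
        r=np.hypot(x,y);d=np.array([np.sin(r)*x/r,np.sin(r)*y/r,np.cos(r)]) if r>1e-9 else np.array([0,0,1.])
    else: d=np.array([x,y,1.])
    return np.array(im["position"]),rot(im["orientation"]).apply(d)
def atz(im,p,z,wrist=False):
    o,d=ray(im,p,wrist);return o+d*(z-o[2])/d[2]
def proj(im,P,wrist=False):
    K=np.array(im["K"]);c=rot(im["orientation"]).inv().apply(np.array(P)-np.array(im["position"]))
    if wrist:
        r=np.hypot(c[0],c[1]);t=np.arctan2(r,c[2]);x,y=c[0]/r*t,c[1]/r*t
    else: x,y=c[0]/c[2],c[1]/c[2]
    return np.array([K[0,0]*x+K[0,2],K[1,1]*y+K[1,2]])
def save(im,n,crop=None,s=1):
    f=im["frame"]
    if crop: f=f[crop[1]:crop[3],crop[0]:crop[2]]
    f=cv2.resize(f,None,fx=s,fy=s,interpolation=cv2.INTER_CUBIC)
    cv2.imwrite("pics/"+n,f[:,:,::-1])
E
python3 - <<'E'
from h import *
s=get_state();print({k:np.round(s[k],3) for k in s}, nose_length if not callable(nose_length) else nose_length())
Z={"tray_mid":.048,"seat_mid":.1015,"lid_bar":.055,"lid_under":0,"cast_mid":.022,"cast_bare_mid":.022,"cast_half_mid":.022,"pot":0}
ims={n:get_image(n) for n in("top","side")}
for n,im in ims.items():
    save(im,n+"0.png",s=1.4);print(n,np.round(im["position"],3),im["orientation"],im["K"][0])
    for q,z in Z.items():
        for d in place_of(q,im)[:4]:
            print(n,q,round(d["score"],2),np.round(d["point"]),np.round(atz(im,d["point"],z),3))
E
```

```text
pics
{'clock': np.float64(0.0), 'qpos': array([-1.395,  0.277,  1.506, -0.   ,  1.361, -0.121]), 'qd': array([-0.   , -0.   ,  0.   , -0.001,  0.002, -0.   ]), 'effort': array([-3.0000e-03, -4.1678e+01, -2.4580e+01, -0.0000e+00,  1.1000e-02,
       -0.0000e+00]), 'position': array([ 0.168, -0.549,  0.247]), 'ee_rot': array([-0.001,  0.989,  0.148, -0.   ]), 'contact_force': array([ 0.278, -0.306, -0.104]), 'moment': array([-0.018, -0.017, -0.025]), 'gripper_force': np.float64(0.0), 'width': np.float64(0.085)} 0.017
top [ 0.359 -0.084  1.176] [-0.0428861   0.70796498 -0.7027077   0.05610934] [384.09582226   0.         276.13570913]
top tray_mid 0.56 [237. 178.] [0.613 0.012 0.048]
top seat_mid 0.75 [237. 168.] [0.632 0.009 0.101]
top lid_bar 0.98 [338. 233.] [ 0.449 -0.285  0.055]
top lid_bar 0.7 [373. 203.] [ 0.54  -0.392  0.055]
top lid_bar 0.68 [431. 290.] [ 0.287 -0.554  0.055]
top lid_bar 0.67 [359. 311.] [ 0.227 -0.342  0.055]
top lid_under 0.97 [355. 306.] [ 0.235 -0.343  0.   ]
top lid_under 0.96 [335. 238.] [ 0.439 -0.288  0.   ]
top lid_under 0.85 [423. 286.] [ 0.295 -0.553 
[... 375 characters left out ...]
 0.048]
side seat_mid 0.64 [224. 207.] [0.623 0.007 0.102]
side lid_bar 0.94 [410. 221.] [ 0.23  -0.335  0.055]
side lid_bar 0.72 [164. 331.] [0.42  0.367 0.055]
side lid_bar 0.69 [425. 186.] [ 0.291 -0.536  0.055]
side lid_bar 0.56 [342. 204.] [ 0.424 -0.279  0.055]
side lid_under 0.74 [421. 201.] [ 0.292 -0.528  0.   ]
side lid_under 0.66 [408. 234.] [ 0.235 -0.35   0.   ]
side lid_under 0.58 [338. 218.] [ 0.435 -0.277  0.   ]
side cast_mid 0.56 [166. 330.] [0.445 0.351 0.022]
side cast_bare_mid 0.62 [213. 304.] [0.428 0.227 0.022]
side cast_half_mid 0.75 [342. 218.] [ 0.409 -0.259  0.022]
side cast_half_mid 0.56 [134. 294.] [0.598 0.333 0.022]
side pot 0.88 [226. 237.] [0.62  0.013 0.   ]
```

View pics/top0.png

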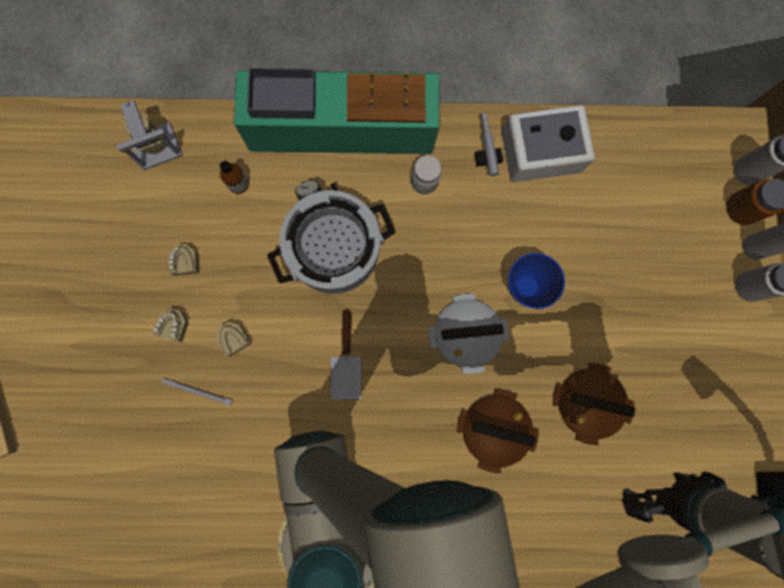

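View pics/side0.png

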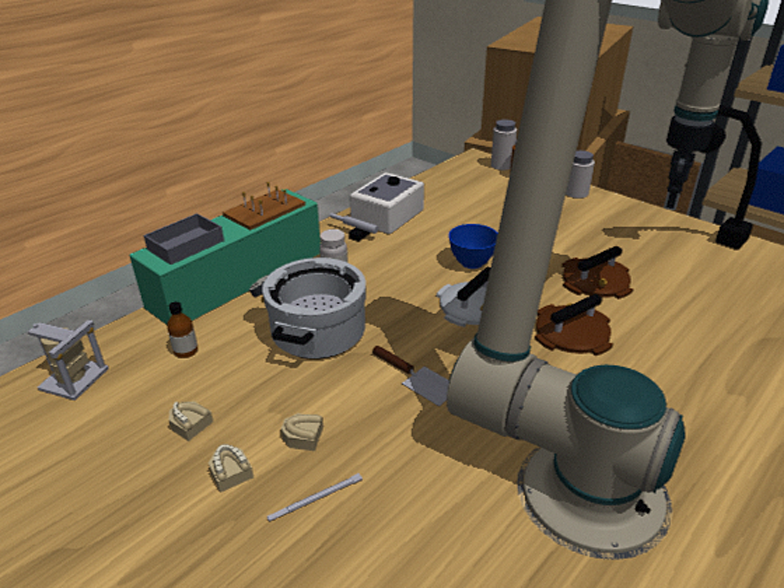

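Top picture (its own 560x420 pixels): the casts are at (121,234), (166,242) and (128,186). The pot is at (237,175), the aluminium lid at (337,236), and the two brown look-alike lids at (355,306) and (423,286). The cast at (121,234) seems to have teeth all round, (128,186) on one half only, and (166,242) a smooth ridge. I'll check this in an enlarged crop.

```bash
cat >> h.py <<'E'
def go(x,y,z,yaw=None):
    "shift (mm) in tool axes and turn (deg) to reach world x,y,z with tool-x yaw (deg)"
    s=get_state();r=rot(s["ee_rot"]);d=r.inv().apply(np.array([x,y,z])-s["position"])*1000
    tx=r.apply([1,0,0]);cur=np.degrees(np.arctan2(tx[1],tx[0]))
    t=None if yaw is None else -((yaw-cur+90)%180-90)
    print("shift",np.round(d,1),"yaw now",round(cur,1),"turn",t and round(t,1),"q6",np.round(np.degrees(s["qpos"][5]),1),"t",round(float(s["clock"]),2))
E
python3 - <<'E'
from h import *
im=get_image("side");save(im,"casts.png",(85,275,245,365),5)
go(.40,-.24,.25)
E
```

```text
shift [ 312.3 -228.5   -1.7] yaw now 17.0 turn None q6 -6.9 t 0.95
```

View pics/casts.png

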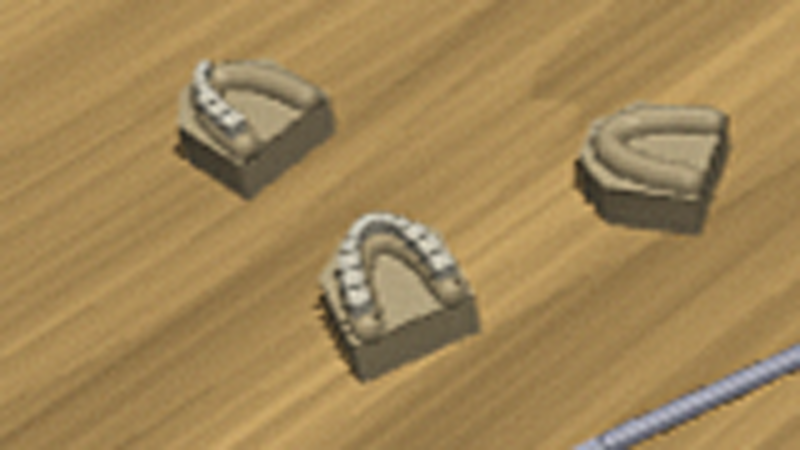

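The crop confirms it: the middle-lower cast, side pixel (165,331) and top pixel (121,234), has teeth all round. The left one has half an arch and the right one is bare. Next I fly past the lid and the pot for wrist views on the way.

>>> apply_moves(
  deltas=[85,312,-228,0,0,85,312,-228,0,0,85,312,-228,0,0,85,312,-228,0,0,85,312,-228,0,0,85,312,-228,0,0,85,312,-228,0,0,85,312,-228,0,0,85,312,-228,0,0,85,312,-228,0,0,85,312,-228,0,0],
)

```text
clock: 1.87
position: [0.4013, -0.2381, 0.2485]
ee_rot: [-0.0, 0.989, 0.15, 0.0]
contact_force: [0.1, -0.8, 0.3]
width: 0.0851
gripper_force: 0.0
```

```bash
python3 - <<'E'
from h import *
im=get_image("wrist");save(im,"w1.png",s=1.4)
print(np.round(im["position"],3),np.round(im["orientation"],3),im["K"])
for q,z in {"lid_bar":.055,"lid_under":0,"seat_mid":.1015,"tray_mid":.048}.items():
    for d in place_of(q,im)[:3]: print(q,round(d["score"],2),np.round(d["point"]),np.round(atz(im,d["point"],z,True),3))
go(.5,-.03,.25)
E
```

```text
[ 0.465 -0.218  0.375] [ 0.106  0.798 -0.587 -0.078] [[325.1922621    0.         280.53099472]
 [  0.         325.1922621  211.6218796 ]
 [  0.           0.           1.        ]]
lid_bar 0.98 [319. 346.] [ 0.233 -0.34   0.055]
lid_bar 0.93 [334. 170.] [ 0.439 -0.282  0.055]
lid_under 0.79 [457. 314.] [ 0.294 -0.553  0.   ]
lid_under 0.66 [319. 320.] [ 0.236 -0.344  0.   ]
lid_under 0.6 [330. 164.] [ 0.441 -0.286  0.   ]
shift [ 158.  -173.4   -1.9] yaw now 16.9 turn None q6 33.4 t 2.12
```

View pics/w1.png

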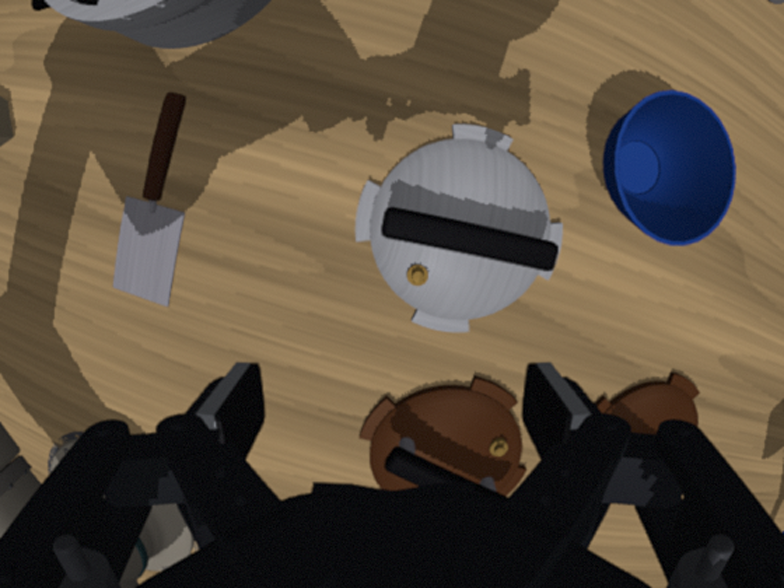

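Wrist picture (view pixels): the aluminium lid is centred near (465,235), with its bar ends at (385,221) and (556,254). The brown look-alikes are below it and the pot is at the top left. On to the pot.

>>> apply_moves(
  deltas=[85,210,-190,-30,0,85,210,-190,-30,0,85,210,-190,-30,0,85,210,-190,-30,0,85,210,-190,-30,0,85,210,-190,-30,0,85,210,-190,-30,0,85,210,-190,-30,0,85,210,-190,-30,0],
)

```text
clock: 2.87
position: [0.5458, 0.0024, 0.278]
ee_rot: [0.0, 0.989, 0.148, -0.0]
contact_force: [-0.7, -0.4, -1.0]
width: 0.0846
gripper_force: 0.0
```

```bash
python3 - <<'E'
from h import *
im=get_image("wrist");save(im,"w2.png",s=1.4)
np.savez("w2.npz",**{k:np.array(im[k]) for k in("K","position","orientation","frame")})
print(np.round(im["position"],3),np.round(im["orientation"],3))
for q,z in {"seat_mid":.1015,"tray_mid":.048,"pot":0}.items():
    for d in place_of(q,im)[:3]: print(q,round(d["score"],2),np.round(d["point"]),np.round(atz(im,d["point"],z,True),3))
go(.40,.33,.25)
E
```

```text
[0.61  0.022 0.404] [ 0.107  0.797 -0.589 -0.079]
seat_mid 0.8 [296. 119.] [0.619 0.01  0.102]
tray_mid 0.98 [292. 117.] [0.622 0.013 0.048]
pot 0.74 [292. 119.] [0.621 0.011 0.   ]
shift [ -42.7 -357.    28. ] yaw now 16.9 turn None q6 65.9 t 3.07
```

View pics/w2.png

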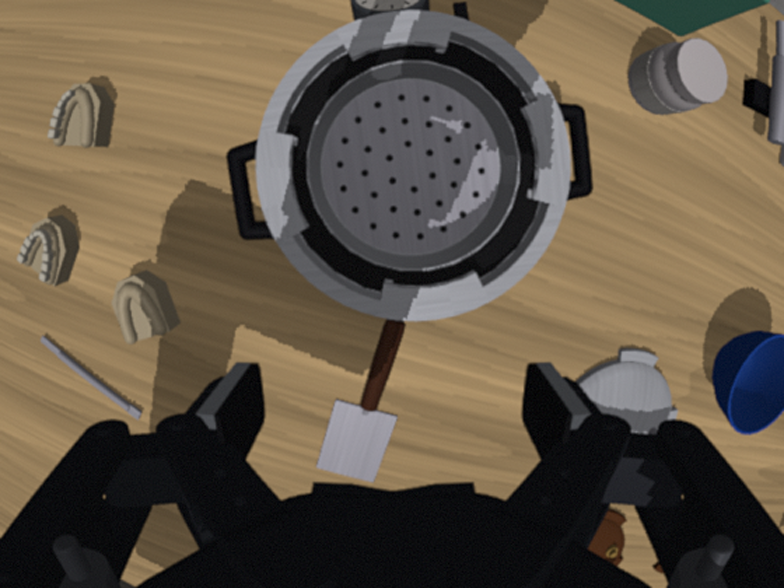

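Wrist picture (view pixels): the open pot is centred near (412,165), the gauge is at the top (390,5), and the handles are at (240,195) and (583,150). The casts are on the left, the full-teeth one at (45,250). Now to the cast.

>>> apply_moves(
  deltas=[85,-43,-357,58,0,85,-43,-357,58,0,85,-43,-357,58,0,85,-43,-357,58,0,85,-43,-357,58,0,85,-43,-357,58,0,85,-43,-357,58,0,85,-43,-357,58,0,85,-43,-357,58,0,85,-43,-357,58,0,85,-43,-357,58,0],
)

```text
clock: 3.98
position: [0.3991, 0.331, 0.22]
ee_rot: [0.001, 0.989, 0.149, -0.0]
contact_force: [-0.2, 0.2, -0.1]
width: 0.0851
gripper_force: 0.0
```

```bash
python3 - <<'E'
from h import *
im=get_image("wrist")
d=place_of("cast_mid",im)[:3]
for q in d: print("cast",round(q["score"],2),np.round(q["point"]),np.round(atz(im,q["point"],.022,True),3))
for q in place_of("cast_half_mid",im)[:3]: print("half",round(q["score"],2),np.round(q["point"]),np.round(atz(im,q["point"],.022,True),3))
c=proj(im,[.445,.354,.03],True);c0=[max(0,int(c[0]-90)),max(0,int(c[1]-70))];print("crop origin",c0)
save(im,"w3.png",(c0[0],c0[1],c0[0]+180,c0[1]+140),4)
np.savez("w3.npz",**{k:np.array(im[k]) for k in("K","position","orientation","frame")})
# pot from w2
w=dict(np.load("w2.npz"))
P=[atz(w,np.array(p)/1.4,.12,True)[:2] for p in[(256,172),(571,158),(412,321),(302,55),(520,50),(300,275),(525,270)]]
from scipy.optimize import least_squares
f=least_squares(lambda c:np.hypot(*(np.array(P)-c).T)-.101,[.62,.01]);print("pot",f.x,f.fun)
a=atz(w,np.array([240,195])/1.4,.08,True);b=atz(w,np.array([583,150])/1.4,.08,True)
print("handles",a,b,"y yaw",np.degrees(np.arctan2(*(a-b)[1::-1])), "mid",(a+b)/2)
g=atz(w,np.array([390,4])/1.4,.12,True);print("gauge dir",np.degrees(np.arctan2(g[1]-f.x[1],g[0]-f.x[0])))
E
```

```text
cast 0.78 [275. 133.] [0.454 0.354 0.022]
half 0.68 [331.  11.] [0.592 0.337 0.022]
crop origin [181, 71]
pot [0.62090552 0.01117623] [-0.00042025  0.00080362  0.00069522 -0.00077015  0.00080712  0.00113661
 -0.00198711]
handles [0.56599505 0.12586155 0.08      ] [ 0.67443957 -0.10574375  0.08      ] y yaw 115.09039777111109 mid [0.62021731 0.0100589  0.08      ]
gauge dir 25.50331514008435
```

View pics/w3.png

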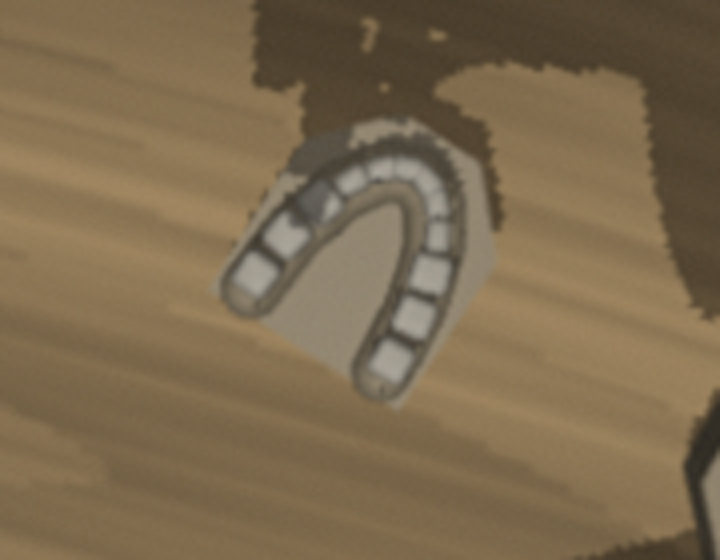

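The crop shows the teeth all round. The base-top corners (crop pixels) are back left (212,288) and back right (398,408). The right side runs up to (495,268) and the nose end is near (420,122).

```bash
cat > c.py <<'E'
from h import *
w=dict(np.load("w3.npz"))
f=lambda u,v:atz(w,np.array([181+(u)/4,71+(v)/4]),.026,True)[:2]
bl,br,rs,ls=f(212,288),f(398,408),f(495,268),f(290,160)
print("width",np.linalg.norm(bl-br)*1e3,"side",np.linalg.norm(rs-br)*1e3,np.linalg.norm(ls-bl)*1e3)
ang=lambda v:np.degrees(np.arctan2(v[1],v[0]))
print("yaw from back",ang(bl-br)-90,"right",ang(rs-br),"left",ang(ls-bl))
yaw=np.mean([ang(bl-br)-90,ang(rs-br),ang(ls-bl)]);e=np.array([np.cos(np.radians(yaw)),np.sin(np.radians(yaw))])
mid=(bl+br)/2+.029*e;print("yaw",yaw,"mid",mid)
g=mid-.004*e;go(g[0],g[1],.10,yaw);go(g[0],g[1],.022,yaw)
# lid
w1=None
E
python3 c.py
```

```text
width 54.89284059029184 side 42.19409779155222 36.87769209354423
yaw from back -16.40613166511183 right -17.098244831055112 left -14.922608419975024
yaw -16.142328305380655 mid [0.45319165 0.3550332 ]
shift [ 54.4 -11.1 120.5] yaw now 16.9 turn 33.0 q6 105.0 t 4.13
shift [ 54.4 -11.2 198.5] yaw now 16.9 turn 33.0 q6 105.0 t 4.13
```

>>> apply_moves(
  deltas=[85,54,-11,120,33,85,54,-11,120,33,85,54,-11,120,33,85,54,-11,120,33,85,54,-11,120,33,85,54,-11,160,33,85,54,-11,190,33,85,54,-11,200,33,85,54,-11,200,33],
  squeeze=40,
)

```text
clock: 4.88
position: [0.4471, 0.3551, 0.0179]
ee_rot: [0.002, 0.99, -0.14, -0.002]
contact_force: [0.1, -0.9, -0.3]
width: 0.0849
gripper_force: 0.0
```

>>> apply_moves(
  deltas=[45,0,0,0,0,45,0,0,0,0,45,0,0,0,0,45,0,0,0,0,45,0,0,0,0,45,0,0,0,0],
)

```text
clock: 5.38
position: [0.4495, 0.3582, 0.0225]
ee_rot: [-0.001, 0.99, -0.139, 0.002]
contact_force: [0.5, -1.1, 6.4]
width: 0.0552
gripper_force: 44.7
```

>>> apply_moves(
  deltas=[45,0,0,-5,0,45,0,0,-25,0,45,0,0,-65,0,45,0,0,-105,0,45,0,0,-145,0,45,0,0,-180,0,45,0,0,-180,0],
)

```text
clock: 5.97
position: [0.4514, 0.3602, 0.2089]
ee_rot: [-0.005, 0.99, -0.139, 0.006]
contact_force: [1.3, 1.1, -1.1]
width: 0.0548
gripper_force: 43.8
```

```bash
python3 - <<'E'
from h import *
im=get_image("wrist");save(im,"w4.png",(100,150,460,420),2)
s=get_state();print(s["width"],s["gripper_force"],s["contact_force"])
go(.620,.011,.20,None)
w=None
E
```

```text
0.05468809402826843 43.76985847949982 [-0.14528418 -0.55545768 -2.78324162]
shift [259.2 288.    4.9] yaw now -16.0 turn None q6 137.6 t 6.02
```

View pics/w4.png

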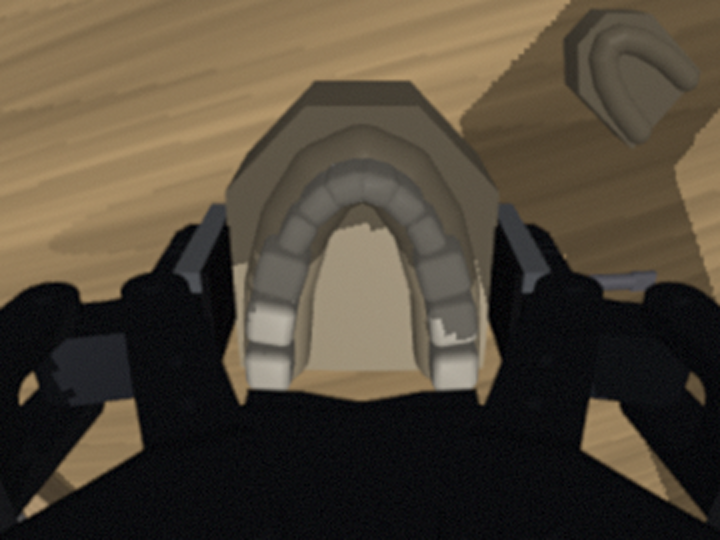

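The cast is held squarely, nose ahead, with both pads on the parallel sides. On to the pot.

>>> apply_moves(
  deltas=[45,256,288,5,0,45,256,288,5,0,45,256,288,5,0,45,256,288,5,0,45,256,288,5,0,45,256,288,5,0,45,256,288,5,0,45,256,288,5,0,45,256,288,5,0,45,256,288,5,0,45,256,288,5,0,45,256,288,5,0],
)

```text
clock: 7.02
position: [0.6136, 0.0102, 0.1936]
ee_rot: [-0.0, 0.99, -0.14, -0.002]
contact_force: [-0.4, 0.4, -2.1]
width: 0.0552
gripper_force: 43.7
```

```bash
python3 - <<'E'
from h import *
im=get_image("side")
for q,z in {"seat_mid":.1015,"tray_mid":.048,"pot":0}.items():
    for d in place_of(q,im)[:1]: print(q,round(d["score"],2),np.round(atz(im,d["point"],z),3))
print(get_state()["width"],get_state()["contact_force"])
go(.6165,.012,.0705,None)
E
```

```text
seat_mid 0.97 [0.618 0.016 0.102]
tray_mid 0.67 [0.618 0.006 0.048]
pot 0.72 [0.624 0.009 0.   ]
0.05511673544579554 [ 0.38920449  0.36962331 -2.43851841]
shift [  2.8  -0.8 124.5] yaw now -15.9 turn None q6 100.5 t 7.22
```

>>> apply_moves(
  deltas=[45,3,-1,30,0,45,3,-1,60,0,45,3,-1,85,0,45,3,-1,105,0,45,3,-1,114,0,45,3,-1,118,0,45,3,-1,120,0,45,3,-1,121,0,45,3,-1,121,0],
)

```text
clock: 7.97
position: [0.6188, 0.0105, 0.0755]
ee_rot: [-0.0, 0.99, -0.139, 0.001]
contact_force: [0.2, -0.6, -0.9]
width: 0.0551
gripper_force: 43.7
```

>>> apply_moves(
  deltas=[45,0,0,1,0,45,0,0,2,0,45,0,0,3,0,45,0,0,3,0],
)

```text
clock: 8.3
position: [0.6179, 0.0103, 0.0714]
ee_rot: [0.0, 0.99, -0.139, 0.0]
contact_force: [-0.1, 0.5, -1.2]
width: 0.0551
gripper_force: 43.7
```

>>> apply_moves(
  deltas=[45,0,0,1,0,45,0,0,2,0,45,0,0,2,0],
)

```text
clock: 8.55
position: [0.618, 0.0103, 0.0705]
ee_rot: [0.0, 0.99, -0.139, 0.0]
contact_force: [-2.0, -0.7, 5.9]
width: 0.0549
gripper_force: 44.5
```

>>> apply_moves(
  deltas=[45,0,0,1,0,45,0,0,1,0],
)

```text
clock: 8.72
position: [0.618, 0.0103, 0.0705]
ee_rot: [0.0, 0.99, -0.139, 0.001]
contact_force: [-4.1, 0.6, 9.9]
width: 0.0547
gripper_force: 45.1
```

The cast is down on the tray. I release it with a small opening and rise straight up.

>>> apply_moves(
  deltas=[60,0,0,-1,0,66,0,0,-1,0,70,0,0,-1,0,70,0,0,-1,0,70,0,0,-8,0,70,0,0,-35,0,70,0,0,-75,0,70,0,0,-115,0,70,0,0,-140,0,70,-60,0,-140,0,70,-80,0,-140,0],
)

```text
clock: 9.63
position: [0.5428, 0.0321, 0.2108]
ee_rot: [-0.0, 0.99, -0.14, 0.003]
contact_force: [-0.6, 0.6, -0.7]
width: 0.07
gripper_force: 0.0
```

```bash
cat > lid.py <<'E'
from h import *
# lid bar yaw from w1.png pixels with that shot's camera pose
w={"K":[[325.192,0,280.531],[0,325.192,211.622],[0,0,1]],"position":[.465,-.218,.375],"orientation":[.106,.798,-.587,-.078]}
f=lambda u,v:atz(w,np.array([u,v])/1.4,.064,True)[:2]
a,b=f(385,221),f(556,254);d=b-a
yaw=np.degrees(np.arctan2(d[1],d[0]));m=(a+b)/2
print("bar yaw",yaw,"len",np.linalg.norm(d),"mid",m)
go(m[0]-.05,m[1],.23,yaw+90)
E
python3 - <<'E'
from h import *
im=get_image("wrist");save(im,"w5.png",(60,40,500,370),1.8)
for d in place_of("cast_mid",im)[:2]: print(round(d["score"],2),np.round(d["point"]),np.round(atz(im,d["point"],.07,True),3))
for q,z in {"seat_mid":.1015,"tray_mid":.048,"pot":0}.items():
    for d in place_of(q,im)[:1]: print(q,round(d["score"],2),np.round(atz(im,d["point"],z,True),3))
s=get_state();print(s["position"],s["clock"])
import lid
E
```

```text
0.59 [284. 108.] [0.62  0.007 0.07 ]
pot 0.52 [0.775 0.231 0.   ]
[0.54154043 0.03237358 0.2089858 ] 9.8833
bar yaw -82.62702833599334 len 0.12518710530618857 mid [ 0.44202331 -0.28419092]
shift [-56.5 345.5 -21.2] yaw now -16.0 turn -23.4 q6 102.1 t 9.88
```

View pics/w5.png

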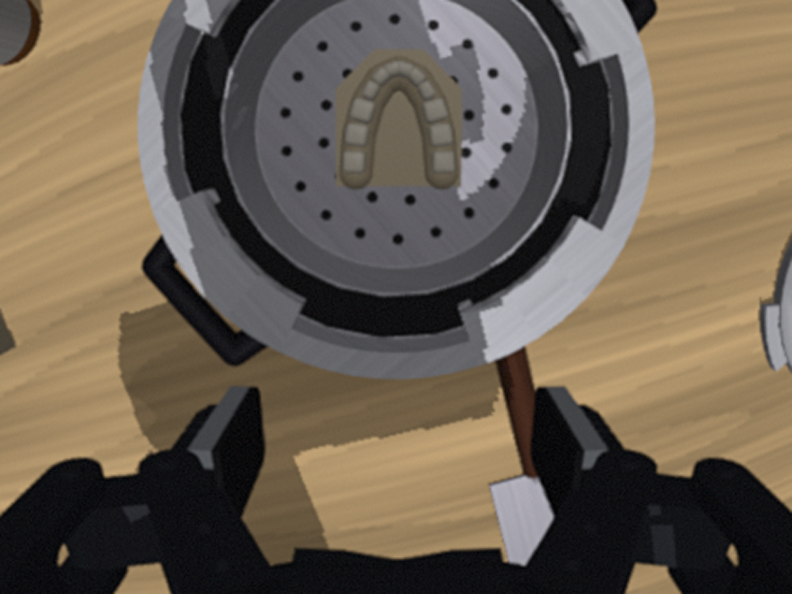

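The cast stands teeth up, centred on the tray at about (398,125) in the crop. Now to the lid.

>>> apply_moves(
  deltas=[60,4,359,0,-85,60,4,359,0,-85,60,4,359,0,-85,60,4,359,0,-85,60,4,359,0,-85,60,4,359,0,-85,60,4,359,0,-85,60,4,359,0,-85,60,4,359,0,-85,60,4,359,0,-85,60,4,359,0,-85,60,4,359,0,-85],
)

```text
clock: 10.88
position: [0.4464, -0.3172, 0.208]
ee_rot: [0.001, 0.85, 0.527, -0.0]
contact_force: [-0.6, -0.0, 0.1]
width: 0.0597
gripper_force: 0.0
```

>>> apply_moves(
  deltas=[60,0,0,0,-28,60,0,0,0,-28,60,0,0,0,-28,60,0,0,0,-28,60,0,0,0,-28,60,0,0,0,-28],
)

```text
clock: 11.38
position: [0.4467, -0.3149, 0.2082]
ee_rot: [0.0, 0.699, 0.715, -0.0]
contact_force: [0.2, 0.8, 0.3]
width: 0.0602
gripper_force: 0.0
```

```bash
python3 - <<'E'
from h import *
im=get_image("wrist");f=im["frame"]
K=np.array(im["K"]);pos=np.array(im["position"])
# rectified plan view at bar-top height z=.064 around the lid, 0.25 mm... 0.5 mm per pixel
c=np.array([.442,-.284]);n=400
u=np.zeros((n,n),np.float32);v=u.copy()
for i in range(n):
    for j in range(n):
        u[i,j],v[i,j]=proj(im,[c[0]+(200-i)*5e-4,c[1]+(200-j)*5e-4,.064],True)
g=cv2.remap(f,u,v,cv2.INTER_LINEAR)
m=(g.max(axis=2)<60).astype(np.uint8);k,l,st,ce=cv2.connectedComponentsWithStats(m)
for i in range(1,k):
    if st[i,4]>800:
        p=np.argwhere(l==i)[:,::-1].astype(np.float32);r=cv2.minAreaRect(p)
        print(st[i],"world",c[0]+(200-r[0][1])*5e-4,c[1]+(200-r[0][0])*5e-4,"size mm",np.array(r[1])/2,"ang",r[2])
cv2.imwrite("pics/w6.png",np.hstack([g,cv2.merge([m*255]*3)])[:,:,::-1])
for q,z in {"lid_bar":.055,"lid_under":0}.items():
    for d in place_of(q,im)[:2]: print(q,round(d["score"],2),np.round(atz(im,d["point"],z,True),3))
go(.442,-.284,.053,97.4)
E
```

```text
[ 344    0   56   93 3635] world 0.519 -0.36974999999999997 size mm [46.  27.5] ang 90.0
[   73   171   254    66 10411] world 0.44028316497802733 -0.2839104309082031 size mm [ 20.99199867 126.67424011] ang 83.75808715820312
[ 357  306   43   75 2086] world 0.3705 -0.373 size mm [37. 21.] ang 90.0
lid_bar 0.84 [ 0.233 -0.347  0.055]
lid_bar 0.7 [ 0.293 -0.552  0.055]
lid_under 0.78 [ 0.235 -0.346  0.   ]
lid_under 0.6 [ 0.439 -0.282  0.   ]
shift [ 30.4  -3.5 155.2] yaw now 91.4 turn -6.0 q6 -43.9 t 11.53
```

View pics/w6.png

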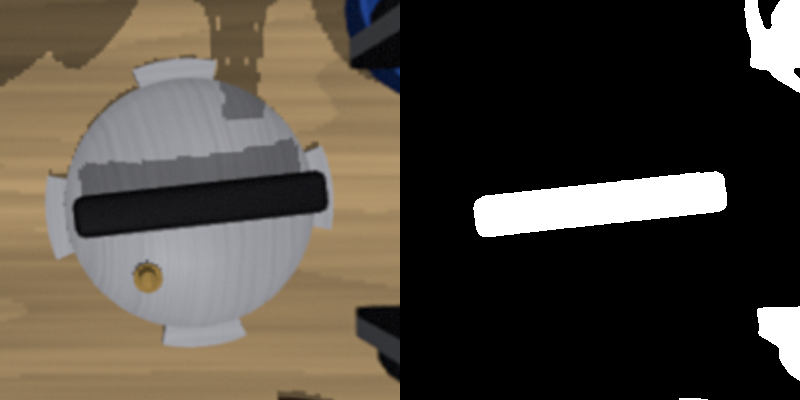

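Plan view (crop pixels): the bar is centred at (200,203), lying from (75,217) to (327,190). That puts it at (0.440,-0.284) with yaw about 96.3°. This is the aluminium lid.

>>> apply_moves(
  deltas=[60,30,-5,0,-5,60,30,-5,30,-5,60,30,-5,65,-5,60,30,-5,100,-5,60,30,-5,130,-5,60,30,-5,148,-5,60,30,-5,155,-5,60,30,-5,155,-5],
  squeeze=80,
)

```text
clock: 12.2
position: [0.4394, -0.2834, 0.0518]
ee_rot: [-0.002, 0.666, 0.746, -0.0]
contact_force: [-0.6, 0.4, -0.1]
width: 0.0601
gripper_force: 0.0
```

>>> apply_moves(
  deltas=[10,0,0,0,0,10,0,0,0,0,10,0,0,0,0,10,0,0,0,0,10,0,0,0,0,10,0,0,0,0,10,0,0,0,0],
)

```text
clock: 12.78
position: [0.4406, -0.2848, 0.0551]
ee_rot: [0.001, 0.666, 0.746, -0.0]
contact_force: [-2.1, -0.7, 5.4]
width: 0.0204
gripper_force: 79.7
```

```bash
python3 - <<'E'
from h import *
s=get_state();print(s["position"],s["contact_force"],s["moment"],s["width"],s["gripper_force"])
go(.44,-.284,.20,96.3)
E
```

```text
[ 0.44059222 -0.28481205  0.05510146] [-2.13249293 -0.73301429  5.36280496] [ 0.00211939  0.40288738 -0.01800884] 0.020432496151428968 79.70627546310425
shift [   0.5   -0.3 -144.9] yaw now 96.5 turn 0.2 q6 -47.0 t 12.78
```

>>> apply_moves(
  deltas=[10,0,0,-4,0,10,0,0,-14,0,10,0,0,-35,0,10,0,0,-65,0,10,0,0,-95,0,10,0,0,-125,0,10,0,0,-155,0,10,0,0,-172,0,10,0,0,-180,0,10,0,0,-180,0],
)

```text
clock: 13.62
position: [0.4407, -0.2842, 0.2353]
ee_rot: [0.002, 0.666, 0.746, 0.0]
contact_force: [0.4, -0.7, -5.8]
width: 0.0207
gripper_force: 79.3
```

>>> apply_moves(
  deltas=[10,12,10,0,1,10,36,28,0,3,10,64,50,0,6,10,92,72,0,9,10,120,93,0,12,10,148,115,0,14,10,176,137,0,17,10,204,159,0,20,10,232,180,0,23,10,256,199,0,25,10,269,209,0,26,10,273,212,0,26],
)

```text
clock: 14.62
position: [0.6199, 0.0149, 0.2303]
ee_rot: [-0.002, 0.816, 0.578, -0.001]
contact_force: [-0.5, -0.7, -5.5]
width: 0.0207
gripper_force: 79.2
```

```bash
python3 - <<'E'
from h import *
s=get_state();print(s["position"],s["contact_force"],s["moment"],s["width"],s["gripper_force"])
go(.6202,.010,.235,70.2)
im=get_image("top");c=proj(im,[.62,.01,.17]);x,y=int(c[0]-55),int(c[1]-50)
print("origin",x,y);f=im["frame"][y:y+100,x:x+110];a=cv2.resize(f,None,fx=7,fy=6 if 0 else 7*1.0,interpolation=cv2.INTER_CUBIC)[:600]
cv2.imwrite("pics/w7.png",a[:,:,::-1])
np.savez("w7.npz",**{k:np.array(im[k]) for k in("K","position","orientation","frame")})
si=get_image("side")
for n,i in(("top",im),("side",si)):
  for q,z in {"lid_under":s["position"][2]-.055,"lid_bar":s["position"][2],"pot":0,"seat_mid":.1015}.items():
    for d in place_of(q,i)[:3]: 
      P=atz(i,d["point"],z)
      if abs(P[0]-.62)<.1 and abs(P[1])<.1: print(n,q,round(d["score"],2),np.round(P,4))
E
```

```text
[0.61993904 0.0148564  0.23027796] [-0.53712355 -0.68621705 -5.45848331] [-0.00504569 -0.05811568  0.00148897] 0.020699083407243253 79.24419164657593
shift [-4.5  1.8 -4.7] yaw now 70.7 turn 0.5 q6 14.2 t 14.62
origin 179 115
top lid_under 0.72 [0.6148 0.0198 0.1753]
top lid_bar 0.79 [0.6208 0.0156 0.2303]
top pot 0.59 [0.6176 0.0121 0.    ]
side lid_under 0.55 [0.6132 0.0235 0.1753]
side lid_bar 0.71 [0.6114 0.0213 0.2303]
side pot 0.86 [0.6079 0.0119 0.    ]
side seat_mid 0.73 [0.6227 0.008  0.1015]
```

View pics/w7.png

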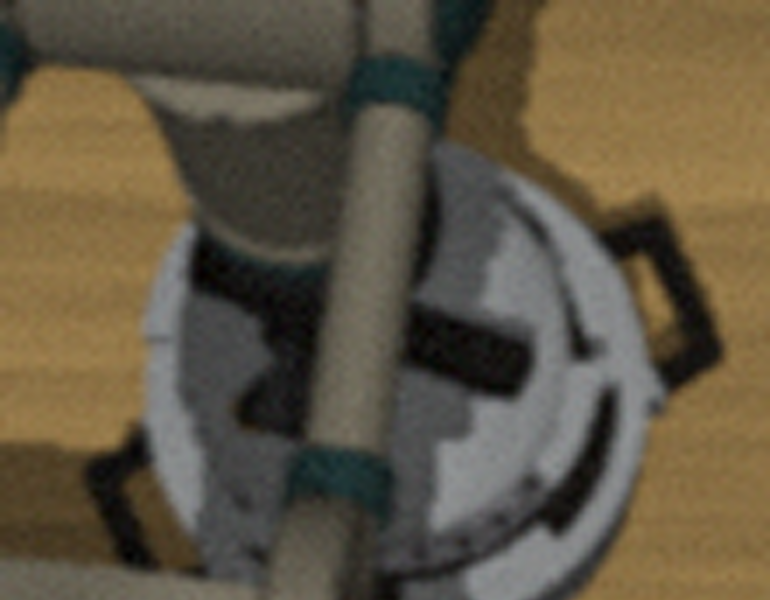

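Ten pictures viewed, so the rest goes by numbers. The lid is over the pot, with its bar on the diagonal. I let it settle and read the error again.

```bash
python3 - <<'E'
from h import *
go(.6202,.010,.20,70.2)
im=get_image("wrist")
# rim circle fit from visible pot rim outer edge vs wood, plan view at z=.12 
s=get_state()
n=480;c=np.array([.62,.01]);u=np.zeros((n,n),np.float32);v=u.copy()
for i in range(n):
    for j in range(n): u[i,j],v[i,j]=proj(im,[c[0]+(n/2-i)*6e-4,c[1]+(n/2-j)*6e-4,.12],True)
g=cv2.remap(im["frame"],u,v,cv2.INTER_LINEAR);hsv=cv2.cvtColor(g,cv2.COLOR_RGB2HSV).astype(int)
pts=[]
for a in np.radians(np.arange(0,360,3)):
    r=np.arange(.092,.112,.0003);ii=(n/2-r*np.cos(a)/6e-4).astype(int);jj=(n/2-r*np.sin(a)/6e-4).astype(int)
    S=hsv[ii,jj,1]>70
    k=np.argmax(S)
    if k>3 and S[k:k+8].all() and (hsv[ii[:k],jj[:k],2]>70).mean()>.9: pts.append((np.degrees(a),c[0]+r[k]*np.cos(a),c[1]+r[k]*np.sin(a)))
pts=np.array(pts);from scipy.optimize import least_squares
print(len(pts),pts[:,0].astype(int))
f=least_squares(lambda p:np.hypot(pts[:,1]-p[0],pts[:,2]-p[1])-.101,c,loss="soft_l1",f_scale=.0007);print(f.x,np.round(f.fun*1e3,1))
E
```

```text
shift [-0.2  0.9 33.5] yaw now 70.5 turn 0.3 q6 14.1 t 15.12
44 [  0   3   9  12  14  42  45  48  51  54  57  59  63  66  69  72  75  78
  81  84  87  90  93 102 105 108 111 114 117 119 129 132 135 138 141 144
 147 150 153 198 348 351 354 357]
[0.62055579 0.0116778 ] [ 0.1  0.6  0.4  0.   0.2 -0.   0.2 -0.1 -0.5 -0.2 -0.2  0.1 -0.2 -0.3
 -0.6 -0.3 -0.3 -0.3  0.1  0.1  0.1  1.3  2.  -0.   0.   0.7 -0.2  0.2
  0.3  0.   0.3  0.   0.1 -0.1 -0.3 -0.2  0.2 -0.   0.  11.3  0.1  0.3
  0.2  0.1]
```

>>> apply_moves(
  deltas=[10,0,1,10,0,10,0,1,25,0,10,0,1,40,0,10,0,1,50,0,10,0,1,55,0,10,0,1,57,0,10,0,1,58,0,10,0,1,58,0],
)

```text
clock: 15.83
position: [0.6211, 0.011, 0.1757]
ee_rot: [0.0, 0.817, 0.577, 0.0]
contact_force: [-0.2, -0.1, -5.6]
width: 0.0206
gripper_force: 79.1
```

```bash
python3 - <<'E'
from h import *
go(.6203,.0105,.1565,70.2);s=get_state();print(s["position"],s["contact_force"],s["moment"])
E
```

```text
shift [-0.7 -0.6 19.2] yaw now 70.5 turn 0.3 q6 14.1 t 15.83
[0.62111474 0.01099942 0.17567944] [-0.17245138 -0.09716065 -5.58273568] [ 0.01064122 -0.01695277 -0.0319229 ]
```

>>> apply_moves(
  deltas=[10,-0.5,-0.5,2,0,10,-0.5,-0.5,4,0,10,-0.5,-0.5,6,0,10,-0.5,-0.5,8,0,10,-0.5,-0.5,9,0,10,-0.5,-0.5,10,0,10,-0.5,-0.5,10,0],
)

```text
clock: 16.42
position: [0.6199, 0.0108, 0.165]
ee_rot: [-0.0, 0.817, 0.577, -0.0]
contact_force: [-0.3, -0.4, -5.6]
width: 0.0209
gripper_force: 79.3
```

No contact, and the lugs are dropping through the gaps. I continue down to the seat.

>>> apply_moves(
  deltas=[10,0,0,2,0,10,0,0,4,0,10,0,0,5.5,0,10,0,0,6.5,0,10,0,0,7,0,10,0,0,7,0],
)

```text
clock: 16.92
position: [0.6199, 0.0108, 0.1581]
ee_rot: [-0.0, 0.817, 0.577, -0.0]
contact_force: [-0.0, -0.5, -6.3]
width: 0.0207
gripper_force: 79.3
```

>>> apply_moves(
  deltas=[10,0,0,0.5,0,10,0,0,1,0,10,0,0,1.5,0,10,0,0,1.5,0],
)

```text
clock: 17.25
position: [0.6201, 0.0107, 0.1568]
ee_rot: [0.0, 0.816, 0.577, 0.0]
contact_force: [-0.2, 0.8, -5.5]
width: 0.0206
gripper_force: 79.3
```

>>> apply_moves(
  deltas=[10,0,0,0.5,0,10,0,0,1,0,10,0,0,1,0],
)

```text
clock: 17.5
position: [0.6201, 0.0108, 0.1567]
ee_rot: [0.0, 0.816, 0.577, 0.0]
contact_force: [-2.3, 0.6, 0.1]
width: 0.0208
gripper_force: 80.1
```

The lid is seated, since its weight is off the gripper. Now I turn it clockwise.

>>> apply_moves(
  deltas=[10,0,0,0,3,10,0,0,0,7,10,0,0,0,12,10,0,0,0,17,10,0,0,0,22,10,0,0,0,27,10,0,0,0,32,10,0,0,0,36,10,0,0,0,40,10,0,0,0,42,10,0,0,0,43,10,0,0,0,43],
)

```text
clock: 18.5
position: [0.6207, 0.0106, 0.1567]
ee_rot: [0.001, 0.971, 0.238, 0.001]
contact_force: [0.9, -1.2, 3.2]
width: 0.0204
gripper_force: 80.2
```

```bash
python3 - <<'E'
from h import *
go(.6203,.0105,.1565,24.2);s=get_state();print(s["position"],s["contact_force"],s["moment"])
E
```

```text
shift [-0.4 -0.1  0.2] yaw now 27.5 turn 3.3 q6 57.0 t 18.5
[0.6207452  0.01058401 0.15666602] [ 0.90114205 -1.21430366  3.18531824] [-0.05173078  0.08159934  0.01347571]
```

>>> apply_moves(
  deltas=[10,0,0,0,1,10,0,0,0,2,10,0,0,0,3,10,0,0,0,3,10,0,0,0,3,10,0,0,0,3],
)

```text
clock: 19.0
position: [0.6207, 0.0106, 0.1566]
ee_rot: [0.0, 0.977, 0.212, 0.001]
contact_force: [0.5, -0.7, 5.2]
width: 0.0209
gripper_force: 80.8
```

```bash
python3 - <<'E'
from h import *
go(.6203,.0105,.1565,24.2);s=get_state();print(s["position"],s["contact_force"],s["moment"])
E
```

```text
shift [-0.4 -0.   0.1] yaw now 24.5 turn 0.3 q6 60.1 t 19.0
[0.62065306 0.01062964 0.15662498] [ 0.53292709 -0.74631131  5.17492097] [-0.05879801  0.09027823  0.21901346]
```

>>> apply_moves(
  deltas=[10,0,0,0,0.5,10,0,0,0,1,10,0,0,0,1.5,10,0,0,0,1.5],
)

```text
clock: 19.33
position: [0.6205, 0.0107, 0.1567]
ee_rot: [0.001, 0.98, 0.201, 0.001]
contact_force: [-0.2, 0.5, 6.3]
width: 0.0207
gripper_force: 81.2
```

```bash
python3 - <<'E'
from h import *
go(.6203,.0105,.1565,24.2);s=get_state();print(s["position"],s["contact_force"],s["moment"])
E
```

```text
shift [-0.2  0.1  0.2] yaw now 23.2 turn -1.0 q6 61.4 t 19.33
[0.62049114 0.0106763  0.15665379] [-0.16124234  0.49728605  6.3090803 ] [0.0424692  0.17312809 1.12745704]
```

>>> apply_moves(
  deltas=[10,0,0,0,0.5,10,0,0,0,1,10,0,0,0,1],
)

```text
clock: 19.58
position: [0.6204, 0.0107, 0.1566]
ee_rot: [0.001, 0.981, 0.194, 0.001]
contact_force: [0.2, -0.3, 6.1]
width: 0.0206
gripper_force: 83.0
```

```bash
python3 - <<'E'
from h import *
go(.6203,.0105,.1565,24.2);s=get_state();print(s["contact_force"],s["moment"])
E
```

```text
shift [-0.2  0.2  0.1] yaw now 22.3 turn -1.9 q6 62.3 t 19.58
[ 0.2355515  -0.3383964   6.10437945] [0.09570973 0.19407368 1.95370433]
```

The torque rises firmly (about 2 N m), so the lid is at its stop. I release and retreat.

>>> apply_moves(
  deltas=[24,0,0,0,0,32,0,0,0,0,45,0,0,0,0,50,0,0,0,0,50,0,0,0,0,50,0,0,-10,0,50,0,0,-40,0,50,0,0,-80,0,50,0,0,-115,0,50,-80,0,-115,0,50,-80,0,-115,0,50,-80,0,-115,0],
)

```text
clock: 20.58
position: [0.5389, -0.0205, 0.2719]
ee_rot: [0.0, 0.982, 0.19, -0.003]
contact_force: [-0.9, 1.0, -0.5]
width: 0.0501
gripper_force: 0.0
```

```bash
python3 - <<'E'
from h import *
im=get_image("wrist")
c=np.array([.62,.011]);n=400;u=np.zeros((n,n),np.float32);v=u.copy()
for i in range(n):
    for j in range(n): u[i,j],v[i,j]=proj(im,[c[0]+(200-i)*5e-4,c[1]+(200-j)*5e-4,.1655],True)
g=cv2.remap(im["frame"],u,v,cv2.INTER_LINEAR)
m=(g.max(axis=2)<60).astype(np.uint8);k,l,st,ce=cv2.connectedComponentsWithStats(m)
for i in range(1,k):
    if st[i,4]>1500:
        r=cv2.minAreaRect(np.argwhere(l==i)[:,::-1].astype(np.float32));b=cv2.boxPoints(r)
        W=np.array([[c[0]+(200-q[1])*5e-4,c[1]+(200-q[0])*5e-4] for q in b]);e=[W[1]-W[0],W[2]-W[1]];e=max(e,key=np.linalg.norm)
        print("centre",W.mean(0),"size",np.array(r[1])/2,"yaw",np.degrees(np.arctan2(e[1],e[0]))%180,st[i])
s=get_state();print(s["position"],s["contact_force"],s["clock"])
for q,z in {"lid_bar":.1565,"seat_mid":.1015}.items():
    for d in place_of(q,im)[:2]: print(q,round(d["score"],2),np.round(atz(im,d["point"],z,True),3))
E
```

```text
centre [0.69250001 0.04225   ] size [ 54.99999237 137.49996948] yaw 90.0 [    0     0   276   111 17467]
centre [ 0.6752479  -0.01401716] size [56.83271027 14.65685654] yaw 67.08717036950924 [ 197   66  102   59 1754]
centre [0.62031368 0.01097724] size [127.06983185  21.4814167 ] yaw 23.935362486384463 [  133    79   135   242 10640]
centre [ 0.65309104 -0.07183895] size [52.72290421 16.31806183] yaw 23.051292990613547 [ 331   85   67  104 2304]
centre [0.64053605 0.0678022 ] size [14.23793316 55.74536133] yaw 157.9057665300037 [  63  112   58  104 1624]
centre [ 0.5931459  -0.04859508] size [14.88755608 56.62997437] yaw 156.37061796648382 [ 284  201   60  101 1860]
centre [0.57737478 0.09042328] size [52.9981575 17.1926136] yaw 26.810959663005576 [  10  231   71  103 2432]
centre [0.55884129 0.03263038] size [57.87931442 16.24423981] yaw 69.62356392192032 [ 107  288  110   60 2061]
[ 0.54250203 -0.0198095   0.2719682 ] [ 0.68765987 -0.12061644 -0.22468414] 20.6333
lid_bar 0.96 [0.622 0.011 0.156]
lid_bar 0.58 [ 0.714 -0.114  0.156]
```

The bar is centred on the pot at yaw 23.9°, against an expected stop near 24.2°. The lid is at its stop and the arm is clear.

```bash
python3 -c "
from rig import sign_off
print(sign_off())"
```

```text
the job is handed in; nothing more can be done
None
```

The full-teeth cast is on the middle of the tray, teeth up, the lid is seated and turned clockwise to its stop, and the job was handed in at about 21 s of the 54 s allowed.

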